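# Take the spool pile apart on the market stall

### The arm

A 6-joint arm with a two-finger parallel gripper is mounted at the origin on the work surface. World frame = base frame: x ahead of the robot, y to its left, z up, the work surface at z = 0. Lengths are in m, angles in rad, forces in N, time in s.
With the tool pointing down it reaches from about 0.225 to 0.725 m from the base axis. Payload 3.1 kg.
Tool frame: the origin (TCP) lies midway between the tips of the shut fingers; the grasp point (between the pads) lies 19 mm behind it (manip.hold_point_z is the distance from the TCP to the grasp point, in m); z points along the fingers, y is the line along which they close (so a half turn about z gives the same grasp; the last joint's range is limited). The gripper opens to 85 mm and grips with 20 to 120 N. Pads are 22 mm wide; open, the fingers measure 114 mm over their backs; the gripper's body (76 mm by 85 mm) begins 54 mm behind the grasp point. The pads swing forward as they close: fully open they stand 13 mm farther back than shut.
Start: joints at [-1.368, 0.048, 0.099, 1.622, 0, 1.443], TCP at [0.171, -0.497, 0.231] pointing down, gripper open.
Joint ranges: [-2.91, 2.91], [-0.99, 1.94], [-1.21, 1.42], [-2.12, 2.29], [-1.49, 1.47], [-3.14, 3.14]. Speed limits (rad/s): [2.79, 2.79, 3.14, 3.14, 3.14, 3.14].

### API

Orientations are given as a 3x3 rotation matrix whose columns are the frame's x, y, z axes.
In Python, from station import manip gives the robot as it stands.
- The arm moves only by the tool shift_gripper, called after "Emit:" as name(argument=value, ...), one argument or row to a line, values as JSON. Schema: {"type":"object","properties":{"segments":{"type":"array","items":{"type":"array","prefixItems":[{"type":"array","items":{"type":"number"},"minItems":3,"maxItems":3},{"type":"array","items":{"type":"number"},"minItems":3,"maxItems":3},{"type":"number"}],"minItems":3,"maxItems":3},"minItems":1,"maxItems":8},"squeeze":{"type":"number"},"only":{"type":"string"},"quiet":{"type":"boolean"},"lines":{"type":"string"}},"required":["segments"],"additionalProperties":false}. segments is a list of rows, 1 to 8 of them, each written [[dx, dy, dz], [rx, ry, rz], opening]: dx, dy, dz in shares of the most that a row can go, 1 being 62.5 mm, then a rotation vector rx, ry, rz in units of 0.25 rad, then the finger opening in m; each row shifts and turns the commanded pose from where the row before left it, along the tool's axes as they then stand; what a row does not reach is not made up. A row lasts 1/8 s, in which the tool goes at most 0.0625 m and 0.188 rad, less where a joint would pass 70% of its speed; a pose out of reach is approached as far as the arm can. The fingers move at their own pace and stop on an object; squeeze is the grip in N (left out, the last holds). Time passes only in rows, so rows that do not move let the fingers close. The tool returns the time, the measured TCP pose, the force, the opening and the grip force at its end. only (a regular expression) keeps the lines of the reply that match it, lines (a string "A,B") keeps lines A to B, and quiet returns only ok. Input that does not fit is refused with a message, and nothing moves.
- manip.observe(): the state, without advancing time (a new reading comes with each control period).
- manip.capture(name): name is "scene" or "side" or "wrist"; returns the picture (420x560x3 uint8, blue, green, red); there is no depth.
- manip.calibration(name): a dict with "mtx" (3x3 intrinsics, pixels), "view" (4x4, takes a point from world to camera coordinates). Camera axes: x right, y down, z forward; pixel columns grow to the right and rows downward; lengths in m; the calibration is good to about 2 mm. A picture is of the moment at which its call begins: read the wrist's pose just before it. calibration takes no time and is no camera call; for the wrist camera it gives the pose at the moment of the call.
- manip.hand_in(): hands the job in; it is judged then, once.
The state is a dict: "t": time; "joint_pos": joint angles; "joint_velocities": joint speeds; "tau": joint torques, N m; "position": TCP position; "orientation": TCP orientation; "contact_force": force on the tool from outside, world axes, zero at the start; "torque": the same for the moment, N m; "opening": finger opening in m; "grip_force": force on a finger pad.
Only numpy, scipy, OpenCV 4.12 (cv2) and the standard library are available. Lean on these libraries where they do the work, as an engineer would, in place of code of your own. Each camera call takes 0.05 s, during which the arm holds its last target. There are 200 camera calls.

### The job

On the packing table the ribbon spools have been piled up, largest at the bottom, with a little wooden gnome on top. Take the pile apart and set each spool upright and flat inside the dish of its own size (largest spool in the largest dish, and so on), and stand the gnome upright in a free spot wholly on the dark display board, without touching or shifting the fir and the mushroom already standing there. Tip nothing over on the way, and let go of everything.

Things in the scene. Friction and masses are not known exactly. Their poses are not given: they have to be found in the camera images.
- large_spool: largest ribbon spool: cardboard flanges, wound full with off-white ribbon, a drum 66 mm across and 44 mm high, standing upright. Origin: centre of its underside, z up. Grip it across its round side. Bottom of the pile, on the table; above it the medium spool, small spool and gnome, each up to 5 mm off centre. About 0.16 kg.
- medium_spool: medium ribbon spool: cardboard flanges, wound full with off-white ribbon, a drum 52 mm across and 40 mm high, standing upright. Origin: centre of its underside, z up. Grip it across its round side. At the start on the large spool. About 0.1 kg.
- small_spool: smallest ribbon spool: cardboard flanges, wound full with off-white ribbon, a drum 38 mm across and 40 mm high, standing upright. Origin: centre of its underside, z up. Grip it across its round side. At the start on the medium spool. About 0.06 kg.
- gnome: turned wooden gnome on top of the pile: light-wood cylinder 28 mm across and 40 mm high, with a dark pointed hat above it narrowing to the tip at 65 mm; small nose knob on its -x side. Origin: centre of its flat foot, z up. Grip it across the cylinder, at any yaw. About 0.04 kg.
- large_dish: largest of three round dark-wood dishes with a light cork floor, fixed to the table: inside 86 mm across, outside 94 mm, floor 4 mm thick, rim top 8 mm above the table. Belongs to the largest spool (66 mm across). Origin: centre of its underside, on the table; z up.
- medium_dish: medium of three round dark-wood dishes with a light cork floor, fixed to the table: inside 72 mm across, outside 80 mm, floor 4 mm thick, rim top 8 mm above the table. Belongs to the medium spool (52 mm across). Origin: centre of its underside, on the table; z up.
- small_dish: smallest of three round dark-wood dishes with a light cork floor, fixed to the table: inside 58 mm across, outside 66 mm, floor 4 mm thick, rim top 8 mm above the table. Belongs to the smallest spool (38 mm across). Origin: centre of its underside, on the table; z up.
- board: dark wooden display board fixed flat on the table, 110 mm along its x, 280 mm along its y, 12 mm thick. Origin: centre of its underside, on the table; z up.
- fir: small turned fir tree, light wood, 40 mm across its foot and 60 mm high, loose, standing on the board. To be left alone. Origin: centre of its foot, z up.
- mushroom: small turned mushroom, 40 mm across its cap, stem 28 mm across, 45 mm high, loose, standing on the board. To be left alone. Origin: centre of its foot, z up.
Mind the look-alikes: they are no part of the job. Leave any green, orange or red look-alike of the large_spool alone.

How it is judged:
By the outcome, as a careful person would: the job done as asked, in the order asked, and still so for the second after the job is handed in, with the robot touching nothing.
It also fails if it takes over 118 s, if anything falls off the work surface, if the arm or the gripper's body presses on something with over 40 N, if the wrist force passes 120 N, or if a joint passes its speed limit or range.

## Working session

There is one attempt and no reset: what is moved stays moved. The work goes in short steps, Python scripts to look and compute and a tool call to move; the robot and the scene stay as the last step left them, time stands still between calls to the robot, and variables do not carry over. Pictures are saved under pics/ and viewed, at most 14 in all, crops included, and the job is handed in when it is done.

```bash
mkdir -p pics; cat > h.py <<'E'
from station import manip
import numpy as np, cv2
def px2w(cam,u,v,z,cal=None):
    c=cal or manip.calibration(cam); K=np.array(c["mtx"]); V=np.array(c["view"])
    R,t=V[:3,:3],V[:3,3]; o=-R.T@t; d=R.T@np.linalg.solve(K,[u,v,1])
    return o+d*(z-o[2])/d[2]
def w2px(cam,p):
    c=manip.calibration(cam); V=np.array(c["view"]); q=np.array(c["mtx"])@(V[:3,:3]@np.array(p)+V[:3,3]); return q[:2]/q[2]
def tool():
    o=manip.observe(); return np.array(o["position"]),np.array(o["orientation"])
def delta(target):
    p,R=tool(); return R.T@(np.array(target)-p)
E
python3 - <<'E'
from h import *
a=manip.capture("scene");b=manip.capture("side")
cv2.imwrite("pics/scene.png",a);cv2.imwrite("pics/side.png",b)
for c in("scene","side"):
    V=np.array(manip.calibration(c)["view"]);print(c,-V[:3,:3].T@V[:3,3],V[:3,:3].round(2).tolist())
print(tool(),manip.observe()["opening"],manip.hold_point_z)
E
```

```text
scene [ 0.97257664 -0.47224557  0.59434153] [[0.71, 0.7, 0.0], [0.42, -0.42, -0.8], [-0.56, 0.57, -0.6]]
side [0.16229427 0.68544877 0.97288484] [[-0.91, -0.42, -0.0], [-0.32, 0.69, -0.65], [0.28, -0.59, -0.76]]
(array([ 0.17041099, -0.4959978 ,  0.23024949]), array([[ 9.45779826e-01,  3.24808187e-01, -4.02700630e-04],
       [ 3.24808314e-01, -9.45777663e-01,  2.04231129e-03],
       [ 2.82494166e-04, -2.06237733e-03, -9.99997833e-01]])) 0.08532634042462849 0.0187
```

View pics/scene.png

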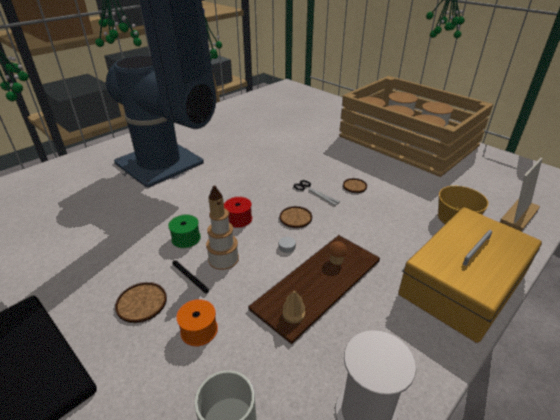

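View pics/side.png

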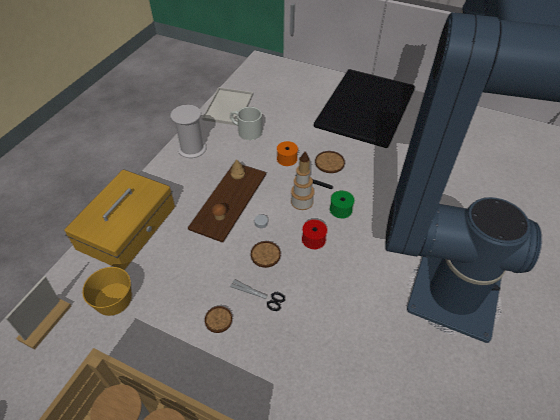

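The pile stands at scene (220,230) and side (302,185). The dishes are at scene (141,301), (296,217) and (355,185), and the board is centred near (318,285) with the fir at (293,305) and the mushroom at (338,253). I'll enlarge both views.

```bash
python3 - <<'E'
import cv2
a=cv2.imread("pics/scene.png")[170:345,110:390];b=cv2.imread("pics/side.png")[140:340,180:360]
cv2.imwrite("pics/sc2.png",cv2.resize(a,(784,490),interpolation=2))
cv2.imwrite("pics/si2.png",cv2.resize(b,(540,600),interpolation=2))
E
```

```text
(no output)
```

View pics/sc2.png

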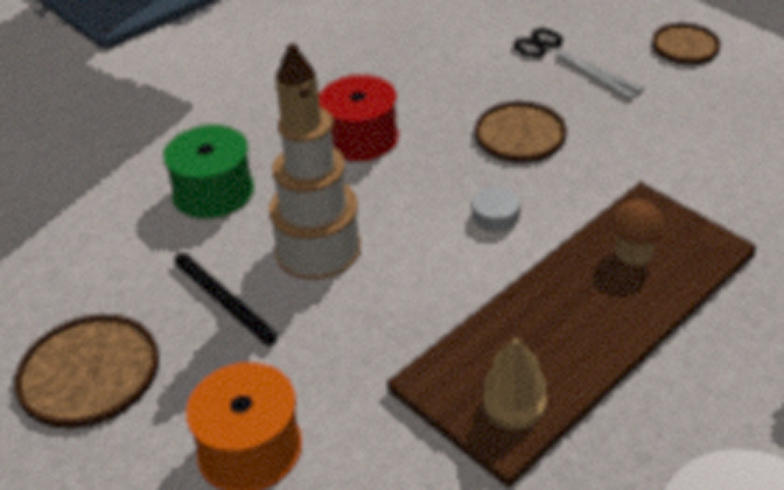

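View pics/si2.png

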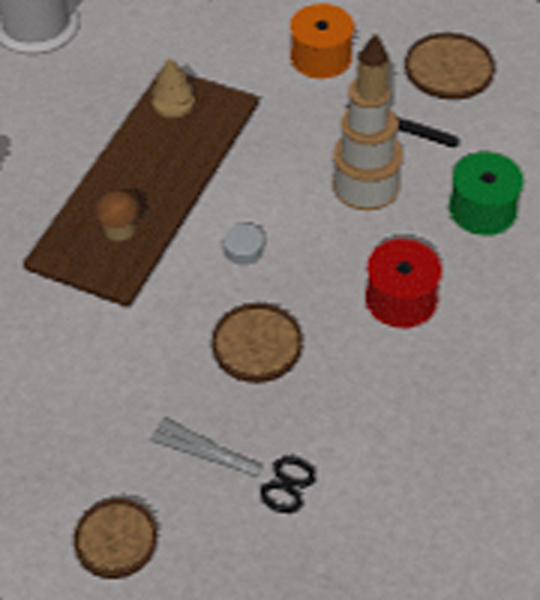

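```bash
python3 - <<'E'
from h import *
def s(u,v,z): return px2w("scene",u/2.8+110,v/2.8+170,z)[:2]
def d(u,v,z): return px2w("side",u/3+180,v/3+140,z)[:2]
for n,a,b,z in [("tip",(292,45),(375,36),.189),("Ld",(87.5,370),(449.5,66),.008),("Md",(520,131),(257,342),.008),("Sd",(686,44),(116,537),.008),
 ("c1",(641,184),(25,265),.012),("c2",(754,247),(129,305),.012),("c2'",(754,247),(25,265),.012),("c3",(510,480),(180,73),.012),("c4",(389,384),(258,98),.012),
 ("fir",(515,408),(173,102),.012),("mush",(634,250),(119,230),.012),("orange",(242,404),(322,25),.044),("red",(358,96),(404,268),.044),("green",(206,149),(488,178),.044),
 ("Ltop",(314.5,212),(368,157),.044),("Mtop",(309,168),(370,124),.084),("Stop",(305.5,124),(371,93),.124)]:
    print(n,s(*a,z).round(4),d(*b,z).round(4))
E
```

```text
tip [ 0.4552 -0.1241] [ 0.4555 -0.1235]
Ld [ 0.4414 -0.3074] [ 0.4361 -0.3005]
Md [0.4698 0.087 ] [0.4666 0.0926]
Sd [0.4905 0.2978] [0.4864 0.3035]
c1 [0.5895 0.1009] [0.6916 0.1078]
c2 [0.6946 0.1032] [0.5847 0.1072]
c2' [0.6946 0.1032] [0.6916 0.1078]
c3 [ 0.7029 -0.1721] [ 0.6811 -0.1709]
c4 [ 0.5963 -0.1752] [ 0.5931 -0.172 ]
fir [ 0.6685 -0.1311] [ 0.6679 -0.1311]
mush [0.6326 0.0373] [0.6349 0.0364]
orange [ 0.5647 -0.2648] [ 0.5651 -0.2657]
red [ 0.3714 -0.0082] [ 0.3731 -0.0092]
green [ 0.3404 -0.1386] [ 0.3418 -0.1391]
Ltop [ 0.4593 -0.1246] [ 0.452  -0.1168]
Mtop [ 0.457  -0.1233] [ 0.4536 -0.1207]
Stop [ 0.4581 -0.1227] [ 0.4544 -0.1201]
```

Both cameras agree on the positions, and the tip's 0.189 m height checks out. First I'll raise the tool and turn it so the fingers close along world x.

The rows are not in the units I measure in: shifts go in shares of 62.5 mm and turns go in units of 0.25 rad. I convert before sending: -0.006 m is -0.096, -0.177 rad is -0.708.

Emit:
shift_gripper(
  segments=[
    [[0,0,-0.096],[0,0,-0.708],0.085],
    [[0,0,-0.096],[0,0,-0.708],0.085],
    [[0,0,-0.096],[0,0,-0.708],0.085],
    [[0,0,-0.096],[0,0,-0.708],0.085],
    [[0,0,-0.096],[0,0,-0.708],0.085],
    [[0,0,-0.096],[0,0,-0.708],0.085],
    [[0,0,-0.096],[0,0,-0.708],0.085],
    [[0,0,0],[0,0,0],0.085],
  ],
  squeeze=30,
)

```text
t: 1.1
position: [0.1705, -0.4966, 0.2733]
orientation: [[0.003, 1.0, -0.0], [1.0, -0.003, 0.0], [0.0, -0.0, -1.0]]
contact_force: [0.4, 0.4, -0.1]
opening: 0.085
grip_force: 0.0
```

```bash
python3 - <<'E'
from h import *
print(tool()[1].round(3),delta([.455,-.122,.27]))
E
```

```text
[[ 0.003  1.    -0.   ]
 [ 1.    -0.003  0.   ]
 [ 0.    -0.    -1.   ]] [0.37545678 0.28334717 0.00326808]
```

Emit:
shift_gripper(
  segments=[
    [[0.752,0.5664,0],[0,0,0],0.085],
    [[0.752,0.5664,0],[0,0,0],0.085],
    [[0.752,0.5664,0],[0,0,0],0.085],
    [[0.752,0.5664,0],[0,0,0],0.085],
    [[0.752,0.5664,0],[0,0,0],0.085],
    [[0.752,0.5664,0],[0,0,0],0.085],
    [[0.752,0.5664,0],[0,0,0],0.085],
    [[0.752,0.5664,0],[0,0,0],0.085],
  ],
)

```text
t: 2.1
position: [0.4548, -0.1191, 0.2727]
orientation: [[0.004, 1.0, -0.0], [1.0, -0.004, -0.0], [-0.0, -0.0, -1.0]]
contact_force: [0.6, -0.5, -0.6]
opening: 0.0853
grip_force: 0.0
```

Emit:
shift_gripper(
  segments=[
    [[0,0,0],[0,0,0],0.085],
    [[0,0,0],[0,0,0],0.085],
  ],
)

```text
t: 2.35
position: [0.4537, -0.1208, 0.2727]
orientation: [[0.002, 1.0, -0.001], [1.0, -0.002, -0.0], [-0.0, -0.001, -1.0]]
contact_force: [0.3, -0.8, -0.0]
opening: 0.0848
grip_force: 0.0
```

```bash
python3 - <<'E'
from h import *
print(delta([.455,-.122,.27]))
c=manip.calibration("wrist");cv2.imwrite("pics/w1.png",manip.capture("wrist"))
for n,p in dict(tip=(.4553,-.1238,.189),Stop=(.455,-.122,.124),Mtop=(.455,-.122,.084),Ltop=(.455,-.122,.044)).items(): print(n,w2px("wrist",p).round(1))
E
```

```text
[-0.00121418  0.00130303  0.00273135]
tip [283.6 219. ]
Stop [282.6 193.9]
Mtop [282.4 184. ]
Ltop [282.2 176.2]
```

View pics/w1.png

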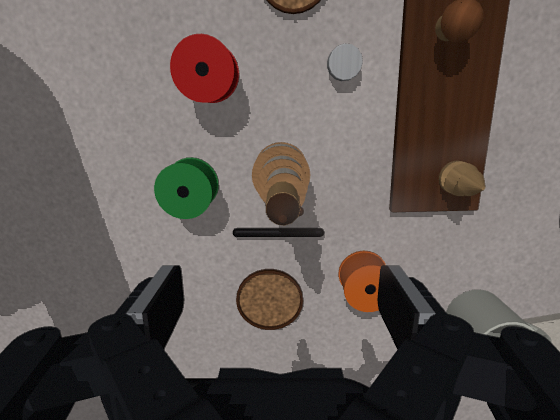

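The wrist view shows the pile at (282,180), lined up with the gripper, with a pen on the table at (278,232). Its position agrees with the estimates. I'll go down onto the gnome.

Scaled: -0.0015 m is -0.024, 0.0015 m is 0.024.

Emit:
shift_gripper(
  segments=[
    [[-0.024,0.024,0.576],[0,0,0],0.085],
    [[0,0,0.576],[0,0,0],0.085],
    [[0,0,0.576],[0,0,0],0.085],
    [[0,0,0.56],[0,0,0],0.085],
    [[0,0,0],[0,0,0],0.06],
    [[0,0,0],[0,0,0],0.045],
    [[0,0,0],[0,0,0],0.035],
    [[0,0,0],[0,0,0],0.02],
  ],
  squeeze=25,
)

```text
t: 3.4
position: [0.4567, -0.123, 0.1323]
orientation: [[0.001, 1.0, 0.003], [1.0, -0.001, -0.002], [-0.002, 0.003, -1.0]]
contact_force: [0.4, -0.2, 2.6]
opening: 0.0277
grip_force: 27.1
```

Emit:
shift_gripper(
  segments=[
    [[0,0,0],[0,0,0],0.02],
    [[0,0,0],[0,0,0],0.02],
    [[0,0,0],[0,0,0],0.02],
  ],
)

```text
t: 3.78
position: [0.4568, -0.123, 0.1323]
orientation: [[0.001, 1.0, 0.003], [1.0, -0.001, -0.002], [-0.002, 0.003, -1.0]]
contact_force: [-0.5, -1.7, 7.1]
opening: 0.0276
grip_force: 27.2
```

Scaled: -0.03 m is -0.48, -0.02 m is -0.32.

Emit:
shift_gripper(
  segments=[
    [[0,0,-0.16],[0,0,0],0.02],
    [[0,0,-0.32],[0,0,0],0.02],
    [[0,0,-0.48],[0,0,0],0.02],
    [[0,0,-0.48],[0,0,0],0.02],
    [[0,0,0],[0,0,0],0.02],
    [[0,0,0],[0,0,0],0.02],
  ],
)

```text
t: 4.53
position: [0.4553, -0.1221, 0.2195]
orientation: [[0.001, 1.0, -0.001], [1.0, -0.001, 0.001], [0.001, -0.001, -1.0]]
contact_force: [0.3, -0.3, -1.3]
opening: 0.0273
grip_force: 26.8
```

```bash
python3 - <<'E'
from h import *
print(delta([.64,-.047,.22]))
w=manip.capture("wrist");s=manip.capture("scene")[130:340,110:390]
cv2.imwrite("pics/w2.png",np.hstack([w[:,::1][:420:1,:],cv2.resize(s,(240,180))]) if 0 else np.vstack([cv2.resize(w,(400,300)),cv2.resize(s,(400,300))]))
E
```

```text
[ 0.07521821  0.18462848 -0.00064215]
```

View pics/w2.png

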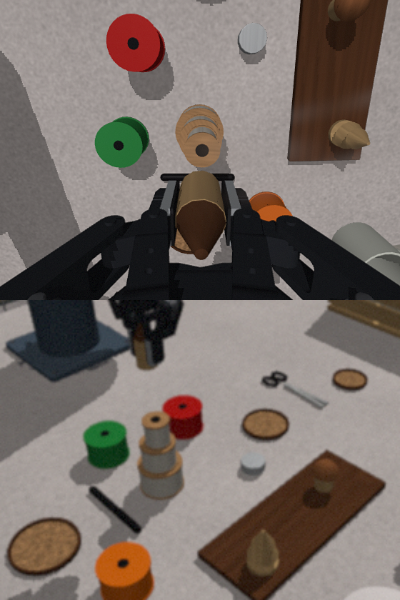

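The gnome is held upright at wrist (200,215), half scale, and the three spools are still stacked. Next, the board.

Emit:
shift_gripper(
  segments=[
    [[0.1504,0.368,0],[0,0,0],0.02],
    [[0.24,0.592,0],[0,0,0],0.02],
    [[0.24,0.592,0],[0,0,0],0.02],
    [[0.24,0.592,0],[0,0,0],0.02],
    [[0.1952,0.48,0],[0,0,0],0.02],
    [[0.1376,0.3296,0],[0,0,0],0.02],
    [[0,0,0],[0,0,0],0.02],
  ],
)

```text
t: 5.5
position: [0.6403, -0.0465, 0.2176]
orientation: [[-0.0, 1.0, -0.004], [1.0, 0.0, 0.001], [0.001, -0.004, -1.0]]
contact_force: [-0.4, 0.1, -1.9]
opening: 0.0273
grip_force: 26.8
```

Emit:
shift_gripper(
  segments=[
    [[0,0,0.48],[0,0,0],0.02],
    [[0,0,0.64],[0,0,0],0.02],
    [[0,0,0.64],[0,0,0],0.02],
    [[0,0,0.64],[0,0,0],0.02],
    [[0,0,0.32],[0,0,0],0.02],
    [[0,0,0.16],[0,0,0],0.02],
    [[0,0,0],[0,0,0],0.02],
    [[0,0,0],[0,0,0],0.02],
  ],
)

```text
t: 6.5
position: [0.6411, -0.0476, 0.0419]
orientation: [[0.001, 1.0, 0.002], [1.0, -0.001, -0.0], [-0.0, 0.002, -1.0]]
contact_force: [-0.2, -0.4, -0.7]
opening: 0.0272
grip_force: 26.8
```

```bash
python3 - <<'E'
from h import *
s=manip.capture("scene")[200:350,220:420]
cv2.imwrite("pics/s3.png",cv2.resize(s,(800,600),interpolation=2)); print(delta([.64,-.047,.0203]))
E
```

```text
[ 0.00062294 -0.0014613   0.0218563 ]
```

View pics/s3.png

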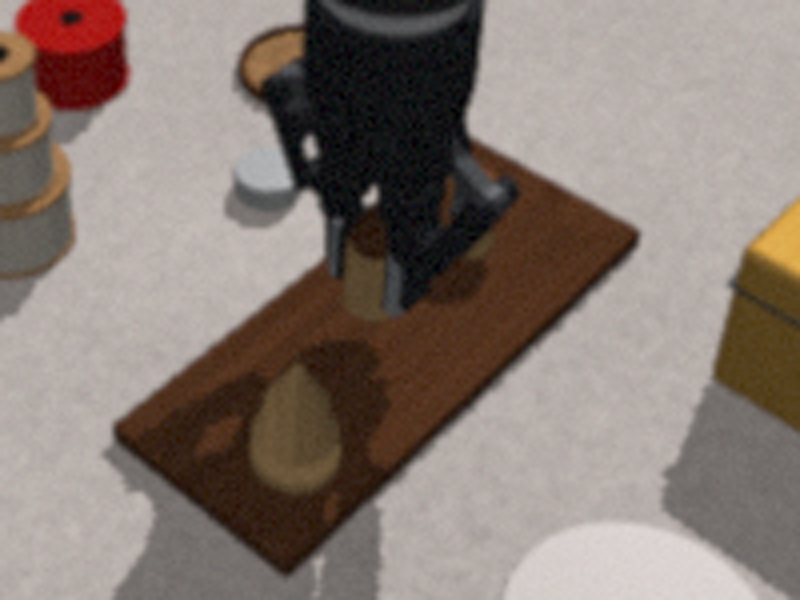

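The gnome hovers over the board at (370,280), between the fir at (295,430) and the mushroom. I'll lower it gently.

Scaled: 0.002 m is 0.032, 0.01 m is 0.16.

Emit:
shift_gripper(
  segments=[
    [[0,0,0.16],[0,0,0],0.02],
    [[0,0,0.112],[0,0,0],0.02],
    [[0,0,0.032],[0,0,0],0.02],
    [[0,0,0.016],[0,0,0],0.02],
    [[0,0,0.016],[0,0,0],0.02],
    [[0,0,0],[0,0,0],0.02],
    [[0,0,0],[0,0,0],0.02],
  ],
)

```text
t: 7.42
position: [0.6401, -0.0472, 0.0204]
orientation: [[0.001, 1.0, 0.0], [1.0, -0.001, -0.0], [-0.0, 0.0, -1.0]]
contact_force: [-3.1, 0.7, 6.2]
opening: 0.0275
grip_force: 27.4
```

Scaled: -0.05 m is -0.8, -0.04 m is -0.64.

Emit:
shift_gripper(
  segments=[
    [[0,0,-0.016],[0,0,0],0.032],
    [[0,0,0],[0,0,0],0.04],
    [[0,0,0],[0,0,0],0.05],
    [[0,0,0],[0,0,0],0.06],
    [[0,0,-0.32],[0,0,0],0.06],
    [[0,0,-0.64],[0,0,0],0.06],
    [[0,0,-0.8],[0,0,0],0.06],
    [[0,0,-0.8],[0,0,0],0.07],
  ],
)

```text
t: 8.43
position: [0.6404, -0.0473, 0.1836]
orientation: [[0.001, 1.0, 0.002], [1.0, -0.001, -0.0], [-0.0, 0.002, -1.0]]
contact_force: [0.9, -0.3, 0.5]
opening: 0.0697
grip_force: 0.0
```

```bash
python3 - <<'E'
from h import *
print(delta([.455,-.121,.2]))
E
```

```text
[-0.0738694  -0.18526952 -0.01677131]
```

Scaled: -0.031 m is -0.496, -0.03 m is -0.48.

Emit:
shift_gripper(
  segments=[
    [[-0.192,-0.496,-0.16],[0,0,0],0.085],
    [[-0.2,-0.496,-0.112],[0,0,0],0.085],
    [[-0.2,-0.496,0],[0,0,0],0.085],
    [[-0.2,-0.496,0],[0,0,0],0.085],
    [[-0.2,-0.496,0],[0,0,0],0.085],
    [[-0.192,-0.48,0],[0,0,0],0.085],
    [[0,0,0],[0,0,0],0.085],
    [[0,0,0],[0,0,0],0.085],
  ],
)

```text
t: 9.43
position: [0.456, -0.1213, 0.1987]
orientation: [[0.001, 1.0, 0.003], [1.0, -0.001, -0.001], [-0.001, 0.003, -1.0]]
contact_force: [0.4, 0.4, -0.3]
opening: 0.0851
grip_force: 0.0
```

```bash
python3 - <<'E'
from h import *
for p in [(.455,-.121,.124),(.475,-.121,.124),(.455,-.121,.084),(.455,-.121,.044)]: print(w2px("wrist",p).round(1))
w=manip.capture("wrist");s=manip.capture("scene")[200:350,220:420]
cv2.imwrite("pics/w4.png",np.hstack([cv2.resize(w[120:300,190:370],(400,400),interpolation=2),cv2.resize(s,(400,400))]))
print(delta([.455,-.121,.09]))
E
```

```text
[279.3 219.6]
[308.4 219.6]
[279.3 203.5]
[279.3 191.3]
[ 3.79827293e-05 -1.19524753e-03  1.07977133e-01]
```

View pics/w4.png

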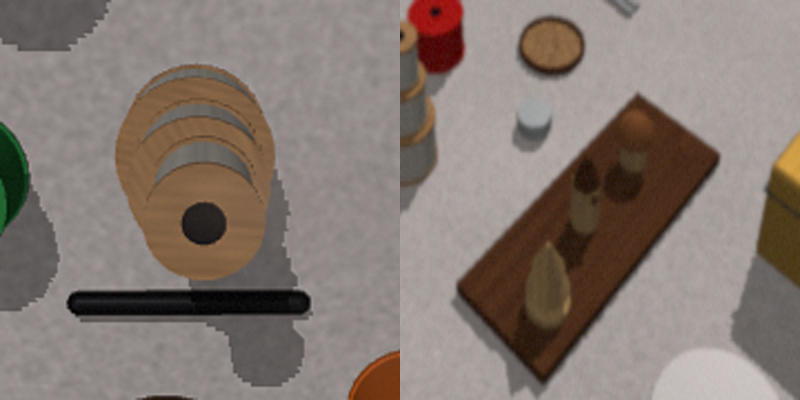

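The gnome stands on the board between the fir and the mushroom. The small spool's top is at crop (204,222), about (0.4565,-0.121). Now I'll grip it.

Emit:
shift_gripper(
  segments=[
    [[0,0.008,0.576],[0,0,0],0.085],
    [[0,0,0.576],[0,0,0],0.085],
    [[0,0,0.576],[0,0,0],0.085],
    [[0,0,0],[0,0,0],0.065],
    [[0,0,0],[0,0,0],0.05],
    [[0,0,0],[0,0,0],0.042],
    [[0,0,0],[0,0,0],0.03],
    [[0,0,0],[0,0,0],0.03],
  ],
  squeeze=25,
)

```text
t: 10.52
position: [0.4573, -0.1218, 0.0917]
orientation: [[0.001, 1.0, 0.004], [1.0, -0.001, -0.002], [-0.002, 0.004, -1.0]]
contact_force: [-0.3, 0.3, 5.5]
opening: 0.0374
grip_force: 25.5
```

Emit:
shift_gripper(
  segments=[
    [[0,0,0],[0,0,0],0.03],
    [[0,0,0],[0,0,0],0.03],
  ],
)

```text
t: 10.78
position: [0.4573, -0.1218, 0.0916]
orientation: [[0.001, 1.0, 0.004], [1.0, -0.001, -0.002], [-0.002, 0.004, -1.0]]
contact_force: [0.2, 0.0, 5.4]
opening: 0.0374
grip_force: 25.5
```

Emit:
shift_gripper(
  segments=[
    [[0,0,-0.16],[0,0,0],0.03],
    [[0,0,-0.32],[0,0,0],0.03],
    [[0,0,-0.48],[0,0,0],0.03],
    [[0,0,-0.32],[0,0,0],0.03],
    [[0,0,0],[0,0,0],0.03],
    [[0,0,0],[0,0,0],0.03],
  ],
)

```text
t: 11.52
position: [0.4552, -0.1209, 0.1684]
orientation: [[0.001, 1.0, -0.001], [1.0, -0.001, 0.001], [0.001, -0.001, -1.0]]
contact_force: [0.1, 0.4, 0.0]
opening: 0.0373
grip_force: 25.2
```

Emit:
shift_gripper(
  segments=[
    [[0.32,0.016,0],[0,0,0],0.03],
    [[0.8,0.064,0],[0,0,0],0.03],
    [[0.96,0.08,0],[0,0,0],0.03],
    [[0.96,0.08,0],[0,0,0],0.03],
    [[0.96,0.08,0],[0,0,0],0.03],
    [[0.96,0.08,0],[0,0,0],0.03],
    [[0.96,0.064,0],[0,0,0],0.03],
    [[0.64,0.048,0],[0,0,0],0.03],
  ],
)

```text
t: 12.52
position: [0.4868, 0.2911, 0.1672]
orientation: [[-0.001, 1.0, -0.003], [1.0, 0.001, -0.001], [-0.001, -0.003, -1.0]]
contact_force: [-0.3, -0.0, -0.5]
opening: 0.0375
grip_force: 25.2
```

Emit:
shift_gripper(
  segments=[
    [[0.208,0.016,0],[0,0,0],0.03],
    [[0,0,0],[0,0,0],0.03],
    [[0,0,0],[0,0,0],0.03],
  ],
)

```text
t: 12.9
position: [0.489, 0.3004, 0.1689]
orientation: [[0.003, 1.0, -0.001], [1.0, -0.003, -0.001], [-0.001, -0.001, -1.0]]
contact_force: [-0.8, -1.0, -1.0]
opening: 0.0373
grip_force: 25.2
```

```bash
python3 - <<'E'
from h import *
print(delta([.4885,.3007,.0116]))
s=cv2.resize(manip.capture("side")[190:340,150:350],(800,600),interpolation=2)
cv2.imwrite("pics/s5.png",s)
E
```

```text
[ 0.00052611 -0.0003148   0.15727139]
```

View pics/s5.png

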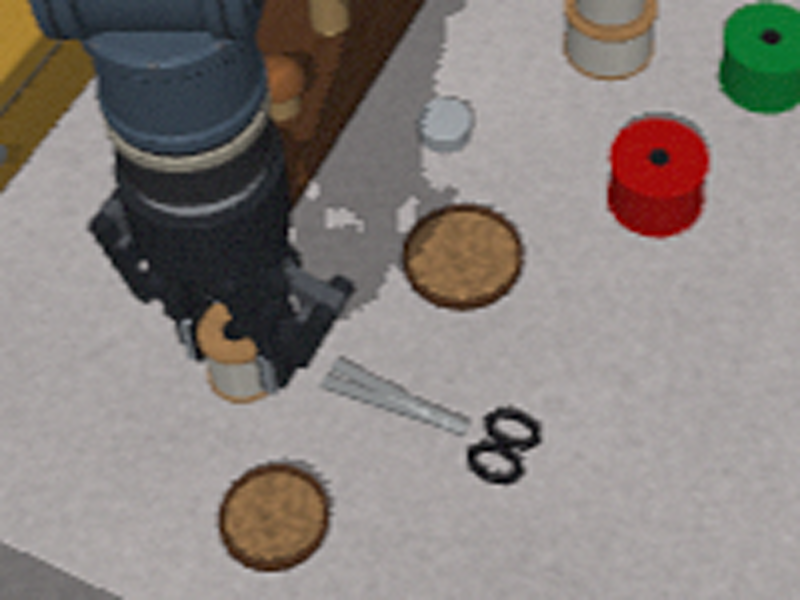

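The small spool is held at (235,360), and its dish is below it in this view at (275,515). Lowering it.

Scaled: 0.04 m is 0.64, 0.03 m is 0.48.

Emit:
shift_gripper(
  segments=[
    [[0,0,0.48],[0,0,0],0.03],
    [[0,0,0.64],[0,0,0],0.03],
    [[0,0,0.64],[0,0,0],0.03],
    [[0,0,0.4],[0,0,0],0.03],
    [[0,0,0.16],[0,0,0],0.03],
    [[0,0,0],[0,0,0],0.03],
    [[0,0,0],[0,0,0],0.03],
  ],
)

```text
t: 13.82
position: [0.4905, 0.3021, 0.0262]
orientation: [[0.002, 1.0, 0.003], [1.0, -0.002, 0.001], [0.001, 0.003, -1.0]]
contact_force: [-0.4, -0.4, -0.4]
opening: 0.0371
grip_force: 25.2
```

```bash
python3 - <<'E'
from h import *
print(delta([.4885,.3007,.0116]))
s=cv2.resize(manip.capture("side")[280:355,170:270],(800,600),interpolation=2)
cv2.imwrite("pics/s6.png",s)
E
```

```text
[-0.00142603 -0.00202679  0.01456129]
```

View pics/s6.png

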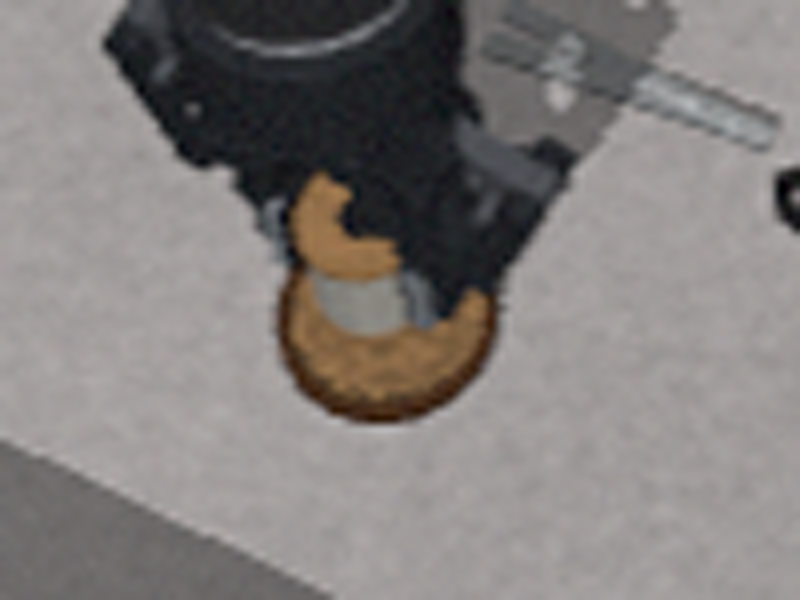

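The spool looks left of the dish centre (column 355 against 388). I'll check this numerically before going lower.

```bash
python3 - <<'E'
from h import *
f=lambda p:((w2px("side",p)-[170,280])*8).round()
p,_=tool()
print("TCP",p,"spooltop exp",f([p[0],p[1],p[2]+.0324]),"bottom",f([p[0],p[1],p[2]-.0076]))
print("dish rim est",f([.4885,.3007,.008]),f([.4885,.3007,.0]))
im=cv2.imread("pics/side.png")
print("dish from outline", px2w("side",170+388/8,280+335/8,.004))
w=manip.capture("wrist"); cv2.imwrite("pics/w7.png",w)
print([w2px("wrist",q).round(1) for q in ([.4885,.3007,.008],[p[0],p[1],p[2]+.0324])])
E
```

```text
TCP [0.49056097 0.30226833 0.02627386] spooltop exp [361. 219.] bottom [375. 286.]
dish rim est [388. 301.] [390. 314.]
dish from outline [0.4844849  0.30840823 0.004     ]
[array([277.5, 257.8]), array([282.2, 311.1])]
```

View pics/w7.png

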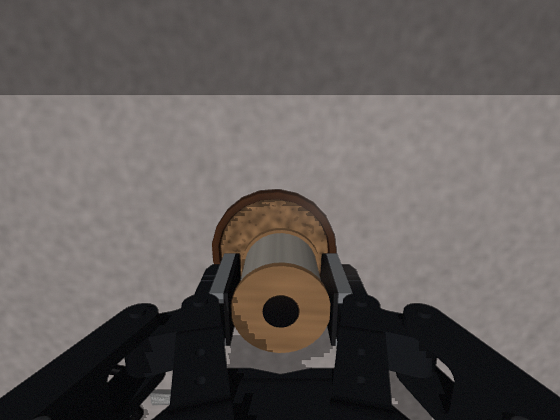

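The wrist view puts the dish centre near (275,251), so its centre is at (0.487,0.304). I'll correct by 3.5 mm and lower.

Emit:
shift_gripper(
  segments=[
    [[0.032,-0.056,0],[0,0,0],0.03],
    [[0,0,0.096],[0,0,0],0.03],
    [[0,0,0.08],[0,0,0],0.03],
    [[0,0,0.032],[0,0,0],0.03],
    [[0,0,0.016],[0,0,0],0.03],
    [[0,0,0.016],[0,0,0],0.03],
    [[0,0,0],[0,0,0],0.03],
    [[0,0,0],[0,0,0],0.03],
  ],
)

```text
t: 14.92
position: [0.4851, 0.3038, 0.0117]
orientation: [[0.001, 1.0, -0.001], [1.0, -0.001, -0.0], [-0.0, -0.001, -1.0]]
contact_force: [-5.1, -2.5, 11.6]
opening: 0.0375
grip_force: 26.2
```

Emit:
shift_gripper(
  segments=[
    [[0,0,-0.016],[0,0,0],0.042],
    [[0,0,0],[0,0,0],0.05],
    [[0,0,0],[0,0,0],0.06],
    [[0,0,-0.16],[0,0,0],0.065],
    [[0,0,-0.48],[0,0,0],0.065],
    [[0,0,-0.64],[0,0,0],0.07],
    [[0,0,-0.64],[0,0,0],0.085],
    [[0,0,-0.48],[0,0,0],0.085],
  ],
)

```text
t: 15.92
position: [0.4863, 0.3042, 0.1633]
orientation: [[0.001, 1.0, 0.003], [1.0, -0.001, 0.001], [0.001, 0.003, -1.0]]
contact_force: [0.7, 0.2, 0.5]
opening: 0.0852
grip_force: 0.0
```

```bash
python3 - <<'E'
from h import *
print(delta([.455,-.119,.163]))
s=cv2.resize(manip.capture("side")[280:355,170:270],(400,300),interpolation=2)
cv2.imwrite("pics/s8.png",s)
E
```

```text
[-4.23222523e-01 -3.09141259e-02 -3.67455286e-04]
```

View pics/s8.png

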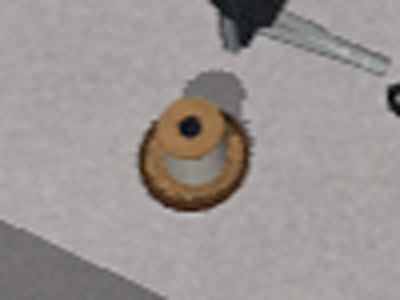

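The small spool sits upright inside its dish, with spool (190,145) and dish (193,155). I'll check the other dishes in the earlier wrist image by calculation and go back to the pile.

```bash
cat >> h.py <<'E'
def caltool():
    c=manip.calibration("wrist"); p,R=tool(); T=np.eye(4);T[:3,:3]=R;T[:3,3]=p
    return c["mtx"],np.array(c["view"])@T   # tool->cam
E
python3 - <<'E'
from h import *
K,X=caltool()
T=np.eye(4);T[:3,:3]=[[.002,1,-.001],[1,-.002,0],[0,-.001,-1]];T[:3,3]=[.4537,-.1208,.2727]
c=dict(mtx=K,view=X@np.linalg.inv(T))
print(px2w("wrist",270,299,.008,c), px2w("wrist",237,299,.008,c), px2w("wrist",303,299,.008,c))
E
```

```text
[ 0.43845421 -0.30175097  0.008     ] [ 0.39263772 -0.30168023  0.008     ] [ 0.48426703 -0.3018217   0.008     ]
```

Emit:
shift_gripper(
  segments=[
    [[-0.48,-0.032,0],[0,0,0],0.085],
    [[-0.88,-0.064,0],[0,0,0],0.085],
    [[-0.96,-0.064,0],[0,0,0],0.085],
    [[-0.96,-0.064,0],[0,0,0],0.085],
    [[-0.96,-0.064,0],[0,0,0],0.085],
    [[-0.96,-0.064,0],[0,0,0],0.085],
    [[-0.96,-0.08,0],[0,0,0],0.085],
    [[-0.64,-0.064,0],[0,0,0],0.085],
  ],
)

```text
t: 16.98
position: [0.4538, -0.1237, 0.1607]
orientation: [[0.003, 1.0, 0.001], [1.0, -0.003, -0.001], [-0.001, 0.001, -1.0]]
contact_force: [0.8, 0.2, -0.6]
opening: 0.085
grip_force: 0.0
```

Emit:
shift_gripper(
  segments=[
    [[0,0,0],[0,0,0],0.085],
    [[0,0,0],[0,0,0],0.085],
  ],
)

```text
t: 17.23
position: [0.4542, -0.1209, 0.1605]
orientation: [[0.001, 1.0, 0.0], [1.0, -0.001, 0.001], [0.001, 0.0, -1.0]]
contact_force: [0.6, -0.1, -0.3]
opening: 0.0849
grip_force: 0.0
```

```bash
python3 - <<'E'
from h import *
print(delta([.4555,-.1215,.049]))
w=manip.capture("wrist");cv2.imwrite("pics/w9.png",w)
for q in [(.4555,-.1215,.084),(.4555,-.1215,.044),(.4815,-.1215,.084)]:print(w2px("wrist",q))
g=cv2.cvtColor(w,6);print(cv2.HoughCircles(cv2.GaussianBlur(g,(5,5),1),cv2.HOUGH_GRADIENT,1,20,param1=80,param2=15,minRadius=8,maxRadius=18))
E
```

```text
[-0.00070696  0.00131198  0.11146404]
[282.77520306 220.80840105]
[282.39017763 204.67323727]
[320.19362585 220.80043604]
[[[512.5 208.5  15.2]
  [281.5 220.5  10.1]
  [164.5  50.5   9.4]
  [143.5 223.5   9.1]]]
```

The medium spool's hole is where predicted, to within 1 mm.

Scaled: 0.037 m is 0.592, 0.0005 m is 0.008.

Emit:
shift_gripper(
  segments=[
    [[0,0.008,0.592],[0,0,0],0.085],
    [[0,0,0.592],[0,0,0],0.085],
    [[0,0,0.592],[0,0,0],0.085],
    [[0,0,0],[0,0,0],0.07],
    [[0,0,0],[0,0,0],0.058],
    [[0,0,0],[0,0,0],0.045],
    [[0,0,0],[0,0,0],0.045],
    [[0,0,0],[0,0,0],0.045],
  ],
  squeeze=30,
)

```text
t: 18.27
position: [0.4565, -0.1215, 0.0516]
orientation: [[0.001, 1.0, 0.004], [1.0, -0.001, -0.001], [-0.001, 0.004, -1.0]]
contact_force: [-0.9, 1.1, 6.4]
opening: 0.0512
grip_force: 32.3
```

Emit:
shift_gripper(
  segments=[
    [[0,0,0],[0,0,0],0.045],
  ],
)

```text
t: 18.4
position: [0.4565, -0.1216, 0.0516]
orientation: [[0.001, 1.0, 0.004], [1.0, -0.001, -0.001], [-0.001, 0.004, -1.0]]
contact_force: [-0.6, 1.0, 5.8]
opening: 0.0509
grip_force: 32.3
```

Scaled: -0.03 m is -0.48, -0.02 m is -0.32.

Emit:
shift_gripper(
  segments=[
    [[0,0,-0.16],[0,0,0],0.045],
    [[0,0,-0.32],[0,0,0],0.045],
    [[0,0,-0.48],[0,0,0],0.045],
    [[0,0,-0.32],[0,0,0],0.045],
    [[0,0,0],[0,0,0],0.045],
  ],
)

```text
t: 19.02
position: [0.4559, -0.1218, 0.1313]
orientation: [[0.001, 1.0, 0.003], [1.0, -0.001, -0.002], [-0.002, 0.003, -1.0]]
contact_force: [0.1, -0.3, -1.3]
opening: 0.0512
grip_force: 31.7
```

Emit:
shift_gripper(
  segments=[
    [[0.32,0.016,0],[0,0,0],0.045],
    [[0.64,0.032,0],[0,0,0],0.045],
    [[0.8,0.048,0],[0,0,0],0.045],
    [[0.8,0.048,0],[0,0,0],0.045],
    [[0.56,0.032,0],[0,0,0],0.045],
    [[0.296,0.008,0],[0,0,0],0.045],
    [[0,0,0],[0,0,0],0.045],
    [[0,0,0],[0,0,0],0.045],
  ],
)

```text
t: 20.02
position: [0.4658, 0.0917, 0.1284]
orientation: [[0.001, 1.0, -0.002], [1.0, -0.001, -0.001], [-0.001, -0.002, -1.0]]
contact_force: [-0.1, -1.5, -1.5]
opening: 0.0508
grip_force: 31.7
```

Emit:
shift_gripper(
  segments=[
    [[0,0,0.48],[0,0,0],0.045],
    [[0,0,0.64],[0,0,0],0.045],
    [[0,0,0.4],[0,0,0],0.045],
    [[0,0,0.16],[0,0,0],0.045],
    [[0,0,0],[0,0,0],0.045],
    [[0,0,0],[0,0,0],0.045],
  ],
)

```text
t: 20.78
position: [0.4677, 0.0921, 0.0258]
orientation: [[0.002, 1.0, 0.003], [1.0, -0.002, 0.0], [0.0, 0.003, -1.0]]
contact_force: [0.3, -0.6, -1.0]
opening: 0.0511
grip_force: 31.7
```

```bash
python3 - <<'E'
from h import *
print(delta([.467,.0925,.0116]))
w=manip.capture("wrist");cv2.imwrite("pics/w10.png",w)
p,_=tool();print([w2px("wrist",q).round(1) for q in ([.467,.0925,.008],[p[0],p[1],p[2]+.0324])])
E
```

```text
[ 0.00035262 -0.00073629  0.01414886]
[array([279.5, 254.6]), array([282. , 310.9])]
```

View pics/w10.png

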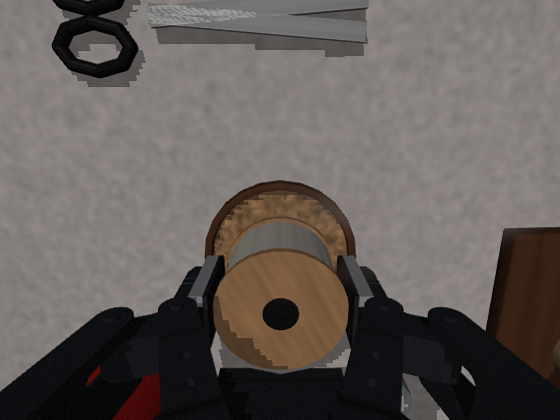

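The medium dish is centred near (280,256), as predicted, so the spool is aligned. Lowering it.

Scaled: 0.006 m is 0.096, 0.004 m is 0.064.

Emit:
shift_gripper(
  segments=[
    [[0,-0.008,0.096],[0,0,0],0.045],
    [[0,0,0.064],[0,0,0],0.045],
    [[0,0,0.032],[0,0,0],0.045],
    [[0,0,0.016],[0,0,0],0.045],
    [[0,0,0.016],[0,0,0],0.045],
    [[0,0,0],[0,0,0],0.045],
    [[0,0,0],[0,0,0],0.045],
  ],
)

```text
t: 21.7
position: [0.4656, 0.0924, 0.0117]
orientation: [[0.001, 1.0, -0.0], [1.0, -0.001, -0.0], [-0.0, -0.0, -1.0]]
contact_force: [-4.8, 0.0, 7.8]
opening: 0.0506
grip_force: 32.6
```

Scaled: -0.04 m is -0.64, -0.03 m is -0.48.

Emit:
shift_gripper(
  segments=[
    [[0,0,-0.016],[0,0,0],0.056],
    [[0,0,0],[0,0,0],0.065],
    [[0,0,0],[0,0,0],0.07],
    [[0,0,-0.16],[0,0,0],0.075],
    [[0,0,-0.48],[0,0,0],0.08],
    [[0,0,-0.64],[0,0,0],0.085],
    [[0,0,-0.64],[0,0,0],0.085],
    [[0,0,0],[0,0,0],0.085],
  ],
)

```text
t: 22.7
position: [0.4692, 0.0926, 0.1364]
orientation: [[0.001, 1.0, 0.009], [1.0, -0.001, 0.001], [0.001, 0.009, -1.0]]
contact_force: [0.7, 0.6, 0.3]
opening: 0.085
grip_force: 0.0
```

Emit:
shift_gripper(
  segments=[
    [[-0.32,-0.016,0],[0,0,0],0.085],
    [[-0.64,-0.032,0],[0,0,0],0.085],
    [[-0.8,-0.048,0],[0,0,0],0.085],
    [[-0.8,-0.048,0],[0,0,0],0.085],
    [[-0.56,-0.032,0],[0,0,0],0.085],
    [[-0.288,0,0],[0,0,0],0.085],
    [[0,0,0],[0,0,0],0.085],
    [[0,0,0],[0,0,0],0.085],
  ],
)

```text
t: 23.7
position: [0.4546, -0.1195, 0.1311]
orientation: [[-0.0, 1.0, -0.001], [1.0, 0.0, 0.001], [0.001, -0.001, -1.0]]
contact_force: [-0.5, -0.1, 0.1]
opening: 0.085
grip_force: 0.0
```

```bash
python3 - <<'E'
from h import *
print(delta([.4555,-.1205,.003]))
w=manip.capture("wrist");cv2.imwrite("pics/w11.png",w)
for q in [(.4555,-.1205,.044),(.4655,-.1205,.044)]:print(w2px("wrist",q))
g=cv2.cvtColor(w,6);print(cv2.HoughCircles(cv2.GaussianBlur(g,(5,5),1),cv2.HOUGH_GRADIENT,1,20,param1=80,param2=15,minRadius=8,maxRadius=18))
# pen: dark pixels near expected
m=((w.max(2)<45)*255).astype('uint8');n,l,st,ce=cv2.connectedComponentsWithStats(m)
for i in range(1,n):
    if st[i,4]>100: print(st[i],ce[i].round(),px2w("wrist",*ce[i],.005).round(3))
E
```

```text
[-0.00114559  0.00095988  0.12806204]
[282.0864868  216.04875075]
[295.86983215 216.05940333]
[[[148.5  47.5  11.8]
  [278.5 216.5   9.1]
  [127.5 240.5   9.4]
  [100.5 333.5  13.7]]]
[451   0  24 144 909] [463.  67.] [ 0.591 -0.016  0.005]
[ 519    0   41   63 2107] [541.  30.] [0.643 0.009 0.005]
[139  35  21  24 403] [149.  46.] [ 0.358 -0.002  0.005]
[551  98   9  32 193] [556. 114.] [ 0.668 -0.05   0.005]
[ 510  122   43   70 1810] [530. 154.] [ 0.655 -0.08   0.005]
[441 164  12  65 321] [447. 195.] [ 0.593 -0.114  0.005]
[158 201  28  51 592] [175. 223.] [ 0.364 -0.14   0.005]
[270 208  18  17 246] [279. 216.] [ 0.453 -0.133  0.005]
[516 231  44  31 777] [536. 249.] [ 0.678 -0.164  0.005]
[118 232  19  17 251] [127. 240.] [ 0.322 -0.155  0.005]
[    0   265   560   155 44268] [279. 371.] [ 0.453 -0.294  0.005]
[ 209  284  133   13 1686] [275. 290.] [ 0.45  -0.204  0.005]
```

The large spool's hole is at about (0.453,-0.121), and the pen at y=-0.20 is clear of the fingers.

Scaled: -0.001 m is -0.016, 0.036 m is 0.576.

Emit:
shift_gripper(
  segments=[
    [[-0.016,-0.032,0.576],[0,0,0],0.085],
    [[0,0,0.576],[0,0,0],0.085],
    [[0,0,0.544],[0,0,0],0.085],
    [[0,0,0.32],[0,0,0],0.085],
    [[0,0,0],[0,0,0],0.085],
    [[0,0,0],[0,0,0],0.075],
    [[0,0,0],[0,0,0],0.06],
    [[0,0,0],[0,0,0],0.06],
  ],
  squeeze=40,
)

```text
t: 24.75
position: [0.4542, -0.122, 0.0072]
orientation: [[0.001, 1.0, 0.003], [1.0, -0.001, -0.001], [-0.001, 0.003, -1.0]]
contact_force: [0.7, 0.4, 4.9]
opening: 0.0647
grip_force: 45.4
```

Emit:
shift_gripper(
  segments=[
    [[0,0,0],[0,0,0],0.058],
    [[0,0,0],[0,0,0],0.058],
  ],
)

```text
t: 25.0
position: [0.4542, -0.122, 0.0072]
orientation: [[0.001, 1.0, 0.003], [1.0, -0.001, -0.001], [-0.001, 0.003, -1.0]]
contact_force: [0.6, 1.7, 6.6]
opening: 0.0648
grip_force: 45.4
```

Emit:
shift_gripper(
  segments=[
    [[0,0,-0.16],[0,0,0],0.058],
    [[0,0,-0.32],[0,0,0],0.058],
    [[0,0,-0.48],[0,0,0],0.058],
    [[0,0,-0.32],[0,0,0],0.058],
    [[0,0,0],[0,0,0],0.058],
  ],
)

```text
t: 25.62
position: [0.454, -0.1223, 0.0871]
orientation: [[0.001, 1.0, 0.003], [1.0, -0.001, -0.002], [-0.002, 0.003, -1.0]]
contact_force: [0.8, -0.3, -2.5]
opening: 0.0651
grip_force: 44.8
```

Emit:
shift_gripper(
  segments=[
    [[-0.32,-0.032,0],[0,0,0],0.058],
    [[-0.56,-0.048,0],[0,0,0],0.058],
    [[-0.64,-0.064,0],[0,0,0],0.058],
    [[-0.64,-0.064,0],[0,0,0],0.058],
    [[-0.48,-0.048,0],[0,0,0],0.058],
    [[-0.224,-0.008,0],[0,0,0],0.058],
    [[0,0,0],[0,0,0],0.058],
    [[0,0,0],[0,0,0],0.058],
  ],
)

```text
t: 26.62
position: [0.4358, -0.2993, 0.0848]
orientation: [[0.0, 1.0, -0.001], [1.0, -0.0, 0.002], [0.002, -0.001, -1.0]]
contact_force: [-0.2, -0.3, -1.5]
opening: 0.0648
grip_force: 44.8
```

```bash
python3 - <<'E'
from h import *
print(delta([.4375,-.301,.0112]))
E
```

```text
[-0.00186504  0.00171909  0.07357946]
```

Emit:
shift_gripper(
  segments=[
    [[-0.024,0.016,0.32],[0,0,0],0.058],
    [[0,0,0.4],[0,0,0],0.058],
    [[0,0,0.24],[0,0,0],0.058],
    [[0,0,0],[0,0,0],0.058],
    [[0,0,0],[0,0,0],0.058],
  ],
)

```text
t: 27.25
position: [0.4376, -0.3022, 0.0262]
orientation: [[0.001, 1.0, 0.001], [1.0, -0.001, -0.001], [-0.001, 0.001, -1.0]]
contact_force: [-0.0, 0.3, -1.0]
opening: 0.0653
grip_force: 44.8
```

```bash
python3 - <<'E'
from h import *
print(delta([.4375,-.301,.0112]))
E
```

```text
[ 0.00123371 -0.00010692  0.01498776]
```

Scaled: 0.006 m is 0.096, 0.004 m is 0.064.

Emit:
shift_gripper(
  segments=[
    [[0.016,0,0.096],[0,0,0],0.058],
    [[0,0,0.064],[0,0,0],0.058],
    [[0,0,0.032],[0,0,0],0.058],
    [[0,0,0.016],[0,0,0],0.058],
    [[0,0,0.016],[0,0,0],0.058],
    [[0,0,0.016],[0,0,0],0.058],
    [[0,0,0],[0,0,0],0.058],
    [[0,0,0],[0,0,0],0.058],
  ],
)

```text
t: 28.25
position: [0.437, -0.3012, 0.0113]
orientation: [[0.001, 1.0, 0.0], [1.0, -0.001, -0.0], [-0.0, 0.0, -1.0]]
contact_force: [-2.0, 3.3, 5.5]
opening: 0.0648
grip_force: 45.5
```

Contact came at the expected floor height. I'll release, retreat and do a final check.

The rows are not in the units I measure in: shifts go in shares of 62.5 mm and turns go in units of 0.25 rad. I convert before sending: -0.05 m is -0.8, -0.04 m is -0.64.

Emit:
shift_gripper(
  segments=[
    [[0,0,-0.016],[0,0,0],0.07],
    [[0,0,0],[0,0,0],0.08],
    [[0,0,0],[0,0,0],0.085],
    [[0,0,-0.16],[0,0,0],0.085],
    [[0,0,-0.64],[0,0,0],0.085],
    [[0,0,-0.8],[0,0,0],0.085],
    [[0,0,-0.8],[0,0,0],0.085],
    [[0,0,-0.8],[0,0,0],0.085],
  ],
)

```text
t: 29.25
position: [0.437, -0.3011, 0.2138]
orientation: [[0.001, 1.0, 0.001], [1.0, -0.001, -0.001], [-0.001, 0.001, -1.0]]
contact_force: [1.1, -0.2, 0.1]
opening: 0.0849
grip_force: 0.0
```

Emit:
shift_gripper(
  segments=[
    [[0,-0.64,-0.32],[0,0,0],0.085],
    [[0,-0.8,0],[0,0,0],0.085],
    [[0,-0.64,0],[0,0,0],0.085],
    [[0,0,0],[0,0,0],0.085],
    [[0,0,0],[0,0,0],0.085],
  ],
)

```text
t: 29.88
position: [0.3075, -0.3013, 0.2319]
orientation: [[0.001, 1.0, 0.001], [1.0, -0.001, -0.001], [-0.001, 0.001, -1.0]]
contact_force: [-0.0, -0.7, -1.4]
opening: 0.0848
grip_force: 0.0
```

```bash
python3 - <<'E'
from h import *
a=manip.capture("scene")[160:350,100:400];b=manip.capture("side")[135:345,170:370]
cv2.imwrite("pics/fin.png",np.hstack([cv2.resize(a,(480,600),interpolation=2),cv2.resize(b,(320,600),interpolation=2)]))
cv2.imwrite("pics/fin.png",np.vstack([cv2.resize(a,(474,300),interpolation=2),cv2.resize(b,(474,300))]) if 0 else np.hstack([cv2.resize(a,(480,304),interpolation=2),cv2.resize(b,(290,304),interpolation=2)]))
E
```

```text
(no output)
```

View pics/fin.png

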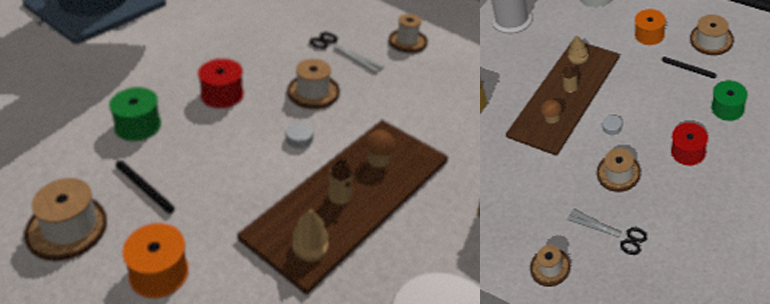

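All three spools sit flat in their dishes, at left-panel pixels (63,215), (313,80) and (408,30). The gnome stands upright at (341,182) between the fir and the mushroom.

```bash
python3 -c "
from station import manip
print(manip.hand_in())"
```

```text
the job is handed in; nothing more can be done
None
```

The job is handed in at about 30 s: in the final pictures each spool stands upright in the dish of its own size, the gnome stands on the board clear of the fir and mushroom, and the gripper is open and away from everything.

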